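Lay the gas flow meter on the sloping reading stand

ROBOT

A 7-joint arm with a two-finger parallel gripper is mounted at the origin on a cart in front of the work surface, level with it; the furniture and walls round the work are solid. World frame = base frame: x ahead of the robot, y to its left, z up, the work surface at z = 0. Lengths are in mm, angles in rad, forces in N, time in s.
With the tool pointing down it reaches from about 425 to 875 mm from the base axis. Payload 4.7 kg.
Tool frame: the origin (TCP) lies at the very end of the fingers, on their centre line; the grasp point (between the pads) lies 19 mm behind it; z points along the fingers, y is the direction in which the jaws open and shut (so a half turn about z gives the same grasp; the last joint's range is limited). The gripper opens to 87 mm and grips with 3 to 60 N. Pads are 19 mm wide; open, the fingers measure 117 mm over their backs; the gripper's body (75 mm by 190 mm) begins 51 mm behind the grasp point.
Start: joints at [1.232, 0.321, -0.07, 1.45, 0.023, 1.371, -0.057], TCP at [224.573, -609.994, 222.587] pointing down, gripper open.
Joint ranges: [-2.86, 2.86], [-0.3, 2.09], [-1.38, 1.24], [0.06, 2.45], [-1.56, 4.7], [0.09, 2.05], [-2.69, 2.69]. Speed limits (rad/s): [2.57, 2.57, 3.14, 3.14, 3.14, 3.14, 3.14].

INTERFACE

Orientations are given as a rotation vector (axis times angle).
In Python, from cell import sensors, vision, manip, nets gives the robot as it stands.
- The arm moves only by the tool jog_arm, never from a script. Its argument "steps" is text: rows parted by semicolons, each of 7 numbers parted by spaces: the turn, a rotation vector about the world's x, y, z in rad, then the shift along the world's x, y, z in cm, then the closure, from 0 (fully open) to 1 (shut). In form: wx wy wz x y z grip; .... A call has 1 to 5 rows; each row shifts and turns the commanded pose from where the row before left it; what a row does not reach is not made up. A row lasts 1/10 s, in which the tool goes at most 50 mm and 8.59 degrees, less where a joint would pass 70% of its speed; a pose out of reach is approached as far as the arm can. A call is refused whole if a number of a shift passes 5 or a number of a turn 0.15, either way. A call with a gripper value outside its range is refused whole. The fingers move at their own pace and stop on an object; "newtons" is the grip in N (left out, the last holds). Time passes only in rows, so rows that do not move let the fingers close. It gives the time, the measured TCP pose, the force and the opening at its end, in the units of the state.
- sensors.state(): the state, without advancing time (a new reading comes with each control period).
- vision.capture(name): name is "scene" or "top"; returns a dict with "color" (420x560x3 uint8, red, green, blue), "range_z" (420x560 float32, mm along the optical axis (not along the pixel's ray), 0 where there is no reading), "fx", "fy", "cx", "cy" (pixels), "R" (3x3) and "t" (3): a world point X has camera coordinates R X + t. Camera axes: x right, y down, z forward; pixel columns grow to the right and rows downward; lengths in mm; the calibration is good to about 2 mm. A picture is of the moment at which its call begins.
- manip.sign_off(): hands the job in, once; it reports no verdict.
Trained networks look in the newest picture that a camera, given by its name, has taken for a name from the list of things; names that differ only in an ending like _2 or _b are one class to them, and where a whole thing is asked for, a point or a joint stands for the part that bears it (a point fixed in the world has none). Each returns a list of dicts, best first, with "conf" (0 to 1); they miss things now and then, are a little off and sometimes report something else, mostly with a low value. They report only what shows in the picture. A call takes as long as a camera call. They do not tell look-alikes from the thing itself.
- nets.silhouettes(camera, thing): "pixels" (420x560 bool, what is visible of it) and "rect" ([centre column, centre row, width, height] in pixels, round what is visible of it).
The state is a dict: "clock": time; "joints": joint angles; "qd": joint speeds; "tau": joint torques, N m; "tool_pos": TCP position; "eef_rot": TCP orientation; "contact_force": force on the tool from outside, world axes, zero at the start; "ft_torque": the same for the moment, N m; "finger_gap": opening from 0.0 (shut) to 1.0 (fully open).
Only numpy, scipy, OpenCV 4.12 (cv2) and the standard library are available. Lean on these libraries where they do the work, as an engineer would, in place of code of your own. Each camera call takes 0.05 s, during which the arm holds its last target. There are 200 camera calls.

TASK

Put the handheld gas flow meter on the sloping reading stand so that it can be read: lying face up with its back flat on the slope, the green-key end down and resting squarely against the ledge, about in the middle of the stand's width. Then let go of it.

Things in the scene. Friction and masses are not known exactly. Their poses are not given: they have to be found in the camera images.
- meter_centre (a point): centre (13 mm above the back) of the loose handheld gas flow meter, a grey and black box 118 mm long, 62 wide, 26 thick (28 over the keys), 0.21 kg, lying face up on the worktop, key end towards the robot within 46 degrees. Axes: x along its length from the green-key end to the display end, y across its width, z out of its face. Grip it across the 62 mm width.
- meter_key (a point): top of the green start key on the flow meter's face: 48 mm from the meter's centre towards the key end, on its centre line, 28 mm above its back. It tells which end is which.
- rest_plate: sloping steel plate of the fixed, grey sheet-metal reading stand: 135 mm wide, 146 mm up the slope, at 25 degrees, low side roughly towards the robot, upper edge 86 mm above the worktop. Origin on the plate's face at the inner foot of the ledge, mid-width, 24 mm above the worktop. x up the slope, y along the ledge, z square out of the plate. Slippery: a meter laid on it slides down.
- ledge_top (a point): middle of the top edge of the ledge, a lip 4 mm thick and 12 mm high (square to the plate) along the whole lower edge of the sloping plate. With the meter home its centre is 59 mm up the slope from the ledge's inner face and 13 mm off the plate. Axes as the plate's.
Things that resemble listed ones, but are neither listed nor needed, are in the scene too. What is shaped like the part that bears meter_centre but blue is not meant.

How it is judged:
By the outcome, as a careful person would: the job done as asked, in the order asked, and still so for the second after the job is handed in, with the robot touching nothing.
It also fails if it takes over 35 s, if anything falls off the work surface, if the arm or the gripper's body presses on something with over 40 N, if the wrist force passes 120 N, or if a joint passes its speed limit or range.

## Working session

There is one attempt and no reset: what is moved stays moved. The work goes in short steps, Python scripts to look and compute and a tool call to move; the robot and the scene stay as the last step left them, time stands still between calls to the robot, and variables do not carry over. Pictures are saved under pics/ and viewed, about 8 in all and at most 12, crops included, and the job is handed in when it is done.

Besides the shell and the picture viewer there is one more tool, called after "Call:" in YAML: its name, and indented under it one key for each argument. jog_arm: Moves the arm, as the interface text tells. Its arguments: {"type":"object","properties":{"steps":{"type":"string"},"newtons":{"type":"number"}},"required":["steps"]}

```bash
ls; mkdir -p pics
cat > h.py <<'E'
import numpy as np, cv2
from cell import sensors, vision, manip, nets
def cloud(c):
    z=c["range_z"].astype(float); v,u=np.mgrid[:420,:560]
    P=np.stack([(u-c["cx"])/c["fx"]*z,(v-c["cy"])/c["fy"]*z,z],-1)
    W=(P-np.array(c["t"]))@np.array(c["R"]); W[z<=0]=np.nan
    return W
E
python3 - <<'E'
from h import *
ims=[]
for n in("scene","top"):
    c=vision.capture(n); W=cloud(c); im=c["color"][:,:,::-1].copy()
    np.savez(f"{n}.npz",W=W,im=im)
    for t in("meter_centre","meter_key","rest_plate","ledge_top"):
        for d in nets.silhouettes(n,t)[:4]:
            p=d["pixels"]; print(n,t,round(d["conf"],2),np.round(d["rect"]),np.round(np.nanmedian(W[p],0)),p.sum())
    ims.append(im)
    cv2.imwrite(f"pics/{n}0.png",cv2.resize(im,(784,588)))
print(sensors.state())
E
```

```text
pics
scene meter_centre 0.77 [303. 177.  49.  27.] [488. -60.  22.] 966
scene meter_centre 0.66 [322. 219.  38.  39.] [368.  74.  23.] 1124
scene meter_key 0.61 [322. 218.  34.  38.] [369.  74.  23.] 1127
scene meter_key 0.56 [304. 174.  48.  24.] [490. -59.  22.] 842
scene rest_plate 0.67 [208. 258. 108.  95.] [476. 313.  50.] 5598
scene ledge_top 0.69 [208. 260. 117.  97.] [476. 314.  51.] 5665
top meter_centre 0.66 [373. 222.  41.  61.] [494. -75.  25.] 1818
top meter_centre 0.58 [302. 275.  61.  55.] [377.  56.  24.] 1889
top meter_key 0.66 [301. 277.  58.  54.] [376.  56.  24.] 1901
top meter_key 0.6 [372. 223.  46.  64.] [494. -75.  25.] 1810
top rest_plate 0.73 [181. 209.  82.  92.] [480. 304.  53.] 5212
top ledge_top 0.91 [181. 209.  82.  90.] [481. 304.  53.] 5248
{'clock': 0.5, 'joints': array([ 1.23210107,  0.32103536, -0.07006891,  1.45055165,  0.02258618,
        1.37080744, -0.05693263]), 'qd': array([-7.61088021e-04,  2.80792387e-04,  2.15370484e-04, -9.00255129e-04,
        3.23487591e-06,  6.69077217e-05, -4.85574205e-04]), 'tau': array([-2.96673329e-05, -4.90603423e+01, -4.02495330e-01, -3.12461793e+01,
       -6.35684095e-02,  3.46685643e-02,  2.32233458e-05]), 'tool_pos': array([ 224.54881675, -609.97322261,  222.53732533]), 'eef_rot': array([-3.09284738e+00, -5.51229602e-01,  7.04504134e-05]), 'contact_force': array([ 0.6513289 , -0.28427306,  0.1260509 ]), 'ft_torque': array([0.01168493, 0.04927982, 0.06855376]), 'finger_gap': 1.0048310259521587}
```

View pics/scene0.png

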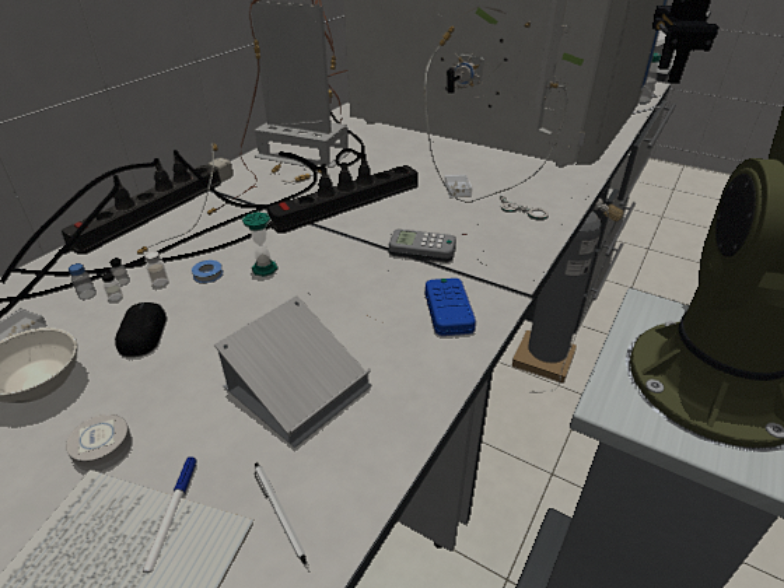

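View pics/top0.png

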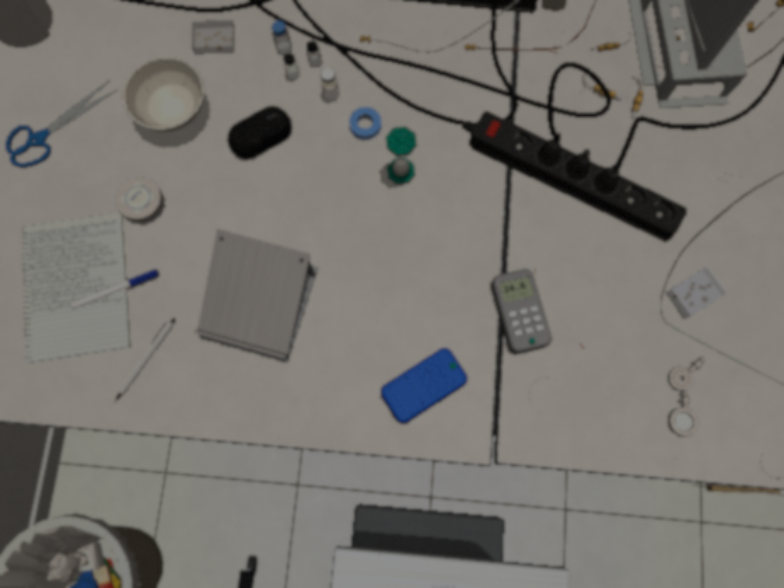

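Candidates: grey meter at top (521,310) / scene (423,243), with its green key at top (532,341), and a blue look-alike at top (425,385). I choose the grey one; the stand is at top (255,295). Next I measure both and take the close crop.

Run:
```python
from h import *
for n in("scene","top"):
    f=np.load(n+".npz");W=f["W"];im=f["im"]
    d=W-[494,-75,25]
    m=(abs(d[...,0])<95)&(abs(d[...,1])<70)&(W[...,2]>14)&(W[...,2]<45)
    k,l,s,_=cv2.connectedComponentsWithStats(m.astype(np.uint8)); b=1+np.argmax(s[1:,4]); m=l==b
    P=W[m]; r=cv2.minAreaRect(P[:,:2].astype(np.float32)); print(n,"meter",r,np.percentile(P[:,2],[5,50,95]),m.sum())
    hsv=cv2.cvtColor(im,cv2.COLOR_BGR2HSV); g=m&(hsv[...,0]>45)&(hsv[...,0]<90)&(hsv[...,1]>90)
    print(" green",np.nanmean(W[g],0),g.sum(), np.argwhere(g).mean(0) if g.any() else 0)
    t=(abs(W[...,0]-485)<130)&(abs(W[...,1]-500+190)<120)&(abs(W[...,2])<4); print(" table z",np.median(W[t][:,2]))
    # plate
    m=(abs(W[...,0]-480)<120)&(abs(W[...,1]-305)<110)&(W[...,2]>28)&(W[...,2]<95)
    k,l,s,_=cv2.connectedComponentsWithStats(m.astype(np.uint8)); m=l==1+np.argmax(s[1:,4])
    P=W[m]; 
    Q=P
    for i in range(8):
        A=np.c_[Q[:,:2],np.ones(len(Q))]; c=np.linalg.lstsq(A,Q[:,2],rcond=None)[0]
        e=P[:,2]-P[:,:2]@c[:2]-c[2]; Q=P[abs(e)<3]
    nrm=np.array([-c[0],-c[1],1]);nrm/=np.linalg.norm(nrm)
    x=np.array([c[0],c[1],0]);x/=np.linalg.norm(x);yaw=np.degrees(np.arctan2(x[1],x[0]));up=np.array([x[0],x[1],0])*nrm[2]+[0,0,np.hypot(nrm[0],nrm[1])];y=np.cross(nrm,up)
    q=Q@np.c_[up,y]
    rr=cv2.minAreaRect(q.astype(np.float32)); 
    print(" plate slope",np.degrees(np.arccos(nrm[2])),"yaw",yaw,"coef",c,len(Q),len(P)," xyrange",np.percentile(q,[.5,99.5],0),rr)
    lo,hi=np.percentile(q,[.5,99.5],0); off=np.mean(Q@nrm)
    ym=(lo[1]+hi[1])/2
    for xx in(lo[0],hi[0],hi[0]-146): print("  ",up*xx+y*ym+nrm*off)
    print(" Qyaw from plan rect",cv2.minAreaRect(Q[:,:2].astype(np.float32)))
    L=P[(P@nrm-off)>5]; print(" ledge pts",len(L), L.mean(0) if len(L) else 0, L.min(0) if len(L) else 0,L.max(0)if len(L) else 0)
im=np.load("top.npz")["im"];im2=np.load("scene.npz")["im"]
a=cv2.resize(im[180:265,330:415],None,fx=4.6,fy=4.6,interpolation=3);b=cv2.resize(im[155:265,130:240],(391,391),interpolation=3)
cv2.imwrite("pics/crop.png",np.hstack([a,b]))
```

```text
scene meter ((494.69927978515625, -71.96810913085938), (116.17281341552734, 63.90765380859375), 18.718713760375977) [15.97159339 22.81248719 25.76777017] 704
 green [450.45225395 -88.22144134  26.36349421] 6 [172.33333333 320.5       ]
 table z -1.858775096473899
 plate slope 24.870286099423915 yaw -10.80613916985609 coef [ 4.55334217e-01 -8.69102123e-02 -1.38966329e+02] 4863 5017  xyrange [[338.54203501 325.19941774]
 [469.70548562 459.10276086]] ((403.1712646484375, 391.7725830078125), (135.75241088867188, 136.30873107910156), 0.169310063123703)
   [427.30703722 317.669949    27.99242324]
   [544.19648291 295.35911412  83.15522691]
   [414.08509142 320.19363835  21.75268452]
 Qyaw from plan rect ((484.9862365722656, 306.2965087890625), (136.2909393310547, 124.82396697998047), 79.34942626953125)
 ledge pts 0 0 0 0
top meter ((497.31707763671875, -76.49848937988281), (117.88225555419922, 61.947303771972656), 18.745773315429688) [20.54350179 24.76273981 28.04790109] 1739
 green [451.40846112 -91.32797846  28.09643384] 9 [243.11111111 379.66666667]
 table z -0.8890962708691932
 plate slope 24.833638306284918 yaw -11.075382953105732 coef [ 4.54158414e-01 -8.88997161e-02 -1.38069025e+02] 4155 4576  xyrange [[337.11876959 324.26744382]
 [471.83062192 458.20767935]] ((403.288330078125, 391.4378662109375), (138.22232055664062, 135.3524627685547), 0.3280971646308899)
   [427.04927417 315.06932652  27.86942225]
   [547.02749715 291.58406314  84.44637491]
   [416.99572747 317.03726859  23.12856994]
 Qyaw from plan rect ((485.99920654296875, 303.7170715332031), (135.3419647216797, 126.97483825683594), 79.30581665039062)
 ledge pts 4 [500.8784746  288.44019984  69.9158579 ] [439.14192303 247.84757246  44.87053969] [545.63041141 326.04522163  86.75959282]
```

View pics/crop.png

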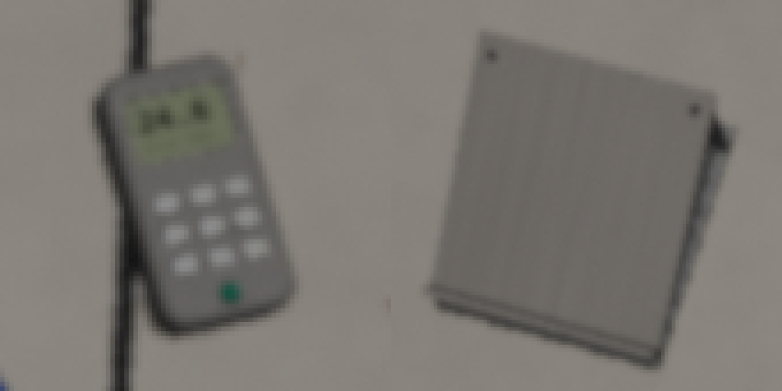

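The crop confirms the choice: a grey meter with the green key at its near end (crop 230,292), and the stand's ledge on the low side (crop 430,290 to 660,360). I'll check that the path is clear before moving.

Run:
```python
from h import *
W=np.concatenate([np.load(n+".npz")["W"].reshape(-1,3) for n in("scene","top")]);W=W[~np.isnan(W[:,0])]
P=W[(W[:,2]>60)&(W[:,0]>150)&(W[:,0]<750)&(abs(W[:,1])<800)]
for y in range(-800,500,100):
    q=P[(P[:,1]>=y)&(P[:,1]<y+100)]
    if len(q): print(y,len(q),"xmin",q[:,0].min().round(),"zmax",q[:,2].max().round(), "xz:",[(x,int(q[(q[:,0]//100)==x//100][:,2].max())) for x in range(100,800,100) if ((q[:,0]//100)==x//100).any()])
```

```text
-800 418 xmin 308.0 zmax 335.0 xz: [(300, 335)]
-700 894 xmin 230.0 zmax 357.0 xz: [(200, 356), (300, 349)]
-600 13849 xmin 157.0 zmax 367.0 xz: [(100, 366), (200, 366), (300, 357), (400, 354), (500, 343), (600, 334), (700, 326)]
-500 1067 xmin 391.0 zmax 360.0 xz: [(300, 131), (400, 360), (500, 332), (600, 330)]
-400 188 xmin 608.0 zmax 249.0 xz: [(600, 248)]
-300 153 xmin 574.0 zmax 140.0 xz: [(500, 107), (600, 140), (700, 102)]
-200 764 xmin 678.0 zmax 108.0 xz: [(600, 107), (700, 108)]
-100 253 xmin 716.0 zmax 110.0 xz: [(700, 110)]
0 40 xmin 692.0 zmax 104.0 xz: [(600, 104), (700, 104)]
100 637 xmin 681.0 zmax 107.0 xz: [(600, 104), (700, 106)]
200 1997 xmin 478.0 zmax 87.0 xz: [(400, 71), (500, 87)]
300 2070 xmin 491.0 zmax 87.0 xz: [(400, 65), (500, 86)]
```

Call:
jog_arm:
  steps: "0 0 -0.026 0 0 0 0;0 0 0 1 3 0 0"

```text
clock: 0.7
tool_pos: [231.6, -582.7, 221.8]
eef_rot: [3.1, 0.5, -0.003]
contact_force: [0.7, -0.2, 0.1]
finger_gap: 0.997
```

Call:
jog_arm:
  steps: "0 0 0 0.8 4.8 0 0;0 0 0 0.8 4.8 0 0;0 0 0 0.8 4.8 0 0;0 0 0 1.5 4.6 0 0;0 0 0 3.3 3.5 0 0"

```text
clock: 1.2
tool_pos: [305.1, -353.2, 223.0]
eef_rot: [3.1, 0.505, -0.002]
contact_force: [0.6, -1.2, 0.4]
finger_gap: 1.0
```

Call:
jog_arm:
  steps: "0 0 0 3.3 3.5 0 0;0 0 0 3.3 3.5 0 0;0 0 0 3.3 3.5 0 0;0 0 0 3.3 3.5 0 0;0 0 0 3 3.5 -2 0"

```text
clock: 1.7
tool_pos: [471.6, -179.2, 205.4]
eef_rot: [3.096, 0.509, 0.009]
contact_force: [1.9, -0.8, -0.7]
finger_gap: 1.006
```

Call:
jog_arm:
  steps: "0 0 0 1 4.5 -1 0;0 0 0 1 4.5 -1 0;0 0 0 0.5 1.1 -3 0;0 0 0 0 0 -4 0;0 0 0 0 0 0 0"

```text
clock: 2.2
tool_pos: [489.5, -78.0, 108.4]
eef_rot: [-3.096, -0.512, 0.013]
contact_force: [-1.4, -0.4, 0.2]
finger_gap: 0.999
```

Run:
```python
from h import *
from scipy.spatial.transform import Rotation as Ro
s=sensors.state();print(s["tool_pos"],Ro.from_rotvec(s["eef_rot"]).as_matrix().round(4).tolist(),s["joints"].round(3))
for n in("top","scene"):
    c=vision.capture(n); 
    if n=="scene": cv2.imwrite("pics/s1.png",cv2.resize(c["color"][110:290,200:440,::-1],(800,600)))
```

```text
[489.51633619 -77.97104819 108.43680683] [[0.9468, 0.3218, -0.009], [0.3218, -0.9468, 0.0023], [-0.0077, -0.005, -1.0]] [ 0.68   0.132 -0.608  1.94   0.082  1.103 -1.205]
```

View pics/s1.png

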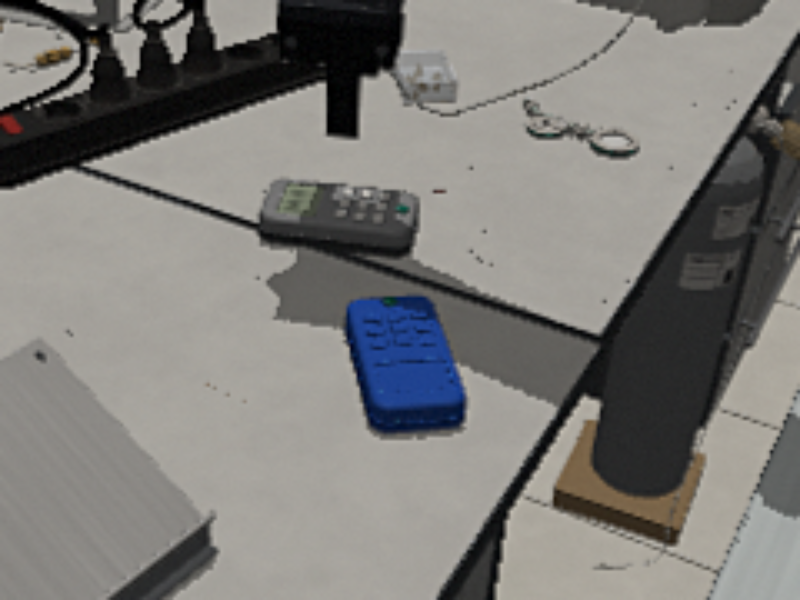

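Call:
jog_arm:
  steps: "0 0 0 0.7 0.25 -3.5 0;0 0 0 0 0 -3 0;0 0 0 0 0 -2 0;0 0 0 0 0 -1.2 0;0 0 0 0 0 0 0"

```text
clock: 2.8
tool_pos: [500.6, -77.4, 15.9]
eef_rot: [3.1, 0.509, -0.0]
contact_force: [-0.7, -0.9, 0.2]
finger_gap: 0.995
```

Run:
```python
from h import *
s=sensors.state();print(s["tool_pos"],s["contact_force"])
```

```text
[500.59584114 -77.35406703  15.93011517] [-0.69131554 -0.88583139  0.20245681]
```

Now down the last 10 mm and close gently.

Call:
jog_arm:
  steps: "0 0 0 -0.2 0.1 -0.6 0;0 0 0 0 0 -0.4 0;0 0 0 0 0 0 0.3;0 0 0 0 0 0 0.6;0 0 0 0 0 0 0.6"
  newtons: 20

```text
clock: 3.3
tool_pos: [498.8, -75.7, 6.1]
eef_rot: [3.099, 0.511, 0.001]
contact_force: [0.5, 0.1, -0.1]
finger_gap: 0.812
```

Call:
jog_arm:
  steps: "0 0 0 0 0 0 0.8;0 0 0 0 0 0 0.8;0 0 0 0 0 0 0.8"

```text
clock: 3.6
tool_pos: [498.6, -75.6, 6.0]
eef_rot: [3.1, 0.511, 0.0]
contact_force: [0.4, 0.5, 2.7]
finger_gap: 0.713
```

Call:
jog_arm:
  steps: "0 0 0 0 0 0 1;0 0 0 0 0 1 1;0 0 0 0 0 4 1;0 0 0 0 0 4 1;0 0 0 0 0 4 1"
  newtons: 35

```text
clock: 4.1
tool_pos: [497.7, -75.4, 137.0]
eef_rot: [-3.099, -0.512, 0.002]
contact_force: [0.8, -0.8, -2.5]
finger_gap: 0.709
```

Call:
jog_arm:
  steps: "0 0 -0.13 -0.4 4 2 1;0 0 -0.13 -0.4 4 2 1;0 0 -0.13 -0.4 4 0 1;0 0 -0.13 -0.4 4 0 1;0 0 0 -0.4 4 0 1"

```text
clock: 4.6
tool_pos: [477.7, 125.7, 176.1]
eef_rot: [3.126, -0.307, 0.001]
contact_force: [2.3, 0.0, -2.6]
finger_gap: 0.713
```

```bash
cat >> h.py <<'E'
from scipy.spatial.transform import Rotation as Ro
def rep():
    s=sensors.state();R=Ro.from_rotvec(s["eef_rot"]).as_matrix()
    a,t=np.radians(-11),np.radians(25)
    up=np.array([np.cos(t)*np.cos(a),np.cos(t)*np.sin(a),np.sin(t)]);n=np.array([-np.sin(t)*np.cos(a),-np.sin(t)*np.sin(a),np.cos(t)]);y=np.cross(n,up)
    T=np.c_[up,-y,-n]
    print("t",s["clock"],"pos",s["tool_pos"].round(1),"gap",s["finger_gap"].round(3),"F",s["contact_force"].round(1),"q",s["joints"].round(2))
    d=s["tool_pos"]-np.array([416,318.5,24]); print("tip in plate frame",(d@np.c_[up,y,n]).round(1),"world rotvec to target",Ro.from_matrix(T@R.T).as_rotvec().round(4),"F plate",(s["contact_force"]@np.c_[up,y,n]).round(1))
    return s,up,y,n
E
python3 -c "
from h import *
rep()"
```

```text
Traceback (most recent call last):
  File "h.py", line 14, in rep
    print("t",s["clock"],"pos",s["tool_pos"].round(1),"gap",s["finger_gap"].round(3),"F",s["contact_force"].round(1),"q",s["joints"].round(2))
                                                            ^^^^^^^^^^^^^^^^^^^^^
AttributeError: 'float' object has no attribute 'round'
```

Call:
jog_arm:
  steps: "-0.021 -0.107 0 -0.5 4 0 1;-0.021 -0.107 0 -0.5 4 0 1;-0.021 -0.107 0 -0.5 4 0 1;-0.021 -0.107 0 -0.5 4 0 1;0 0 0 -0.4 2.5 0 1"

```text
clock: 5.1
tool_pos: [450.4, 298.5, 176.8]
eef_rot: [3.029, -0.283, 0.621]
contact_force: [-73.3, 84.1, -13.7]
finger_gap: 0.708
```

Call:
jog_arm:
  steps: "0 0 0 0 0 -2 1;0 0 0 0 0 -1 1;0 0 0 0 0 0 1"

```text
clock: 5.4
tool_pos: [447.5, 285.5, 151.4]
eef_rot: [3.033, -0.288, 0.62]
contact_force: [0.4, -0.2, -2.8]
finger_gap: 0.712
```

```bash
sed -i 's/s\["finger_gap"\].round(3)/round(s["finger_gap"],3)/' h.py
python3 -c "
from h import *
rep()
for n in ('scene','top'):
    c=vision.capture(n); np.savez(n+'1.npz',W=cloud(c),im=c['color'][:,:,::-1])
    cv2.imwrite(f'pics/{n}2.png',cv2.resize(c['color'][:,:,::-1][(120 if n=='scene' else 120):300 if n=='top' else 330,100:380 if n=='scene' else 340],(800,600)))
"
```

```text
t 5.4 pos [447.5 285.5 151.4] gap 0.712 F [ 0.4 -0.2 -2.8] q [ 0.62 -0.11 -1.38  2.05  0.28  0.89 -2.69]
tip in plate frame [ 87.6 -26.4  99.7] world rotvec to target [-0.0116 -0.0321 -0.0039] F plate [-0.8 -0.1 -2.7]
```

View pics/scene2.png

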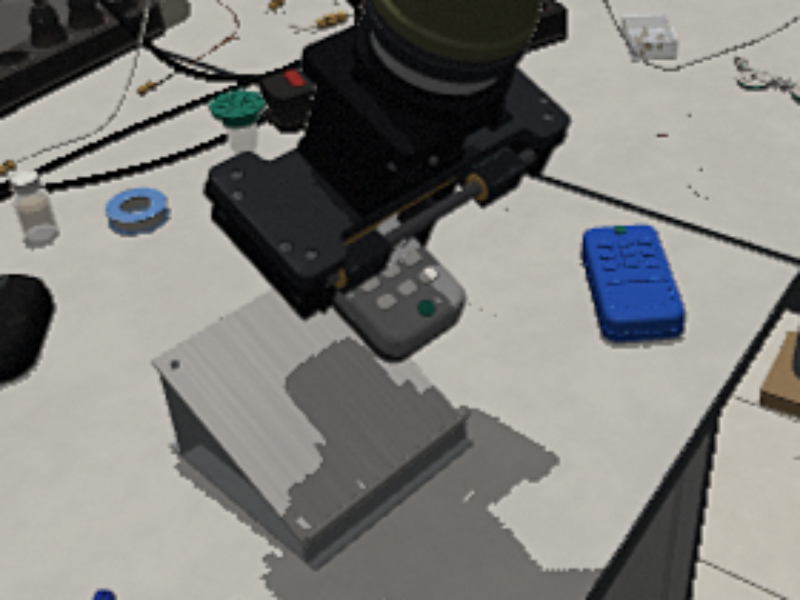

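The scene crop shows the stand's face free at (310,430) and the meter held key-end towards the robot at (427,308). However, joints 3 and 7 have run to their stops (-1.38, -2.69), so this grip can't reach the stand. I'll back off, lay the meter down on clear worktop near (500,110), re-grip it half a turn round and sweep so that joint 1 does the work.

Call:
jog_arm:
  steps: "0.01 0.05 0 0.3 -1 0 1;0.018 0.099 0 1 -2.5 0 1;0.018 0.099 0 1 -3.5 0 1;0.018 0.099 0 1 -3.5 0 1;0.008 0.05 0.1 1 -3 0 1"

```text
clock: 6.0
tool_pos: [494.7, 150.1, 154.0]
eef_rot: [-3.13, 0.14, -0.001]
contact_force: [0.6, 0.5, -2.2]
finger_gap: 0.711
```

Call:
jog_arm:
  steps: "0 0 0.13 0.8 -2.5 -1 1;0 0 0.1 0.4 -1.5 -1.5 1;0 0 0 0 0 -1 1;0 0 0 0 0 0 1"

```text
clock: 6.4
tool_pos: [503.3, 112.8, 117.3]
eef_rot: [-3.126, -0.216, 0.002]
contact_force: [-0.0, 0.6, -2.5]
finger_gap: 0.705
```

```bash
python3 -c "
from h import *
s,*_=rep();print(Ro.from_rotvec(s['eef_rot']).as_matrix().round(3).tolist())"
```

```text
t 6.4 pos [503.3 112.8 117.3] gap 0.705 F [-0.   0.6 -2.5] q [ 0.78  0.31 -1.19  1.88  0.31  1.16 -1.95]
tip in plate frame [ 152.7 -185.3   31.7] world rotvec to target [-0.0203 -0.4386 -0.3264] F plate [-1.2  0.6 -2.2]
[[0.991, 0.137, -0.002], [0.137, -0.99, 0.008], [-0.001, -0.009, -1.0]]
```

Call:
jog_arm:
  steps: "0 0 0 0 0 -3 1;0 0 0 0 0 -3 1;0 0 0 0 0 -2.5 1;0 0 0 0 0 -1.2 1;0 0 0 0 0 -0.5 1"

```text
clock: 6.9
tool_pos: [503.9, 113.2, 16.1]
eef_rot: [-3.126, -0.22, -0.001]
contact_force: [-1.0, 0.3, -2.2]
finger_gap: 0.712
```

Call:
jog_arm:
  steps: "0 0 0 0 0 -0.4 1;0 0 0 0 0 0 1"

```text
clock: 7.1
tool_pos: [505.0, 112.2, 13.0]
eef_rot: [-3.127, -0.218, -0.004]
contact_force: [-0.1, -0.1, -3.0]
finger_gap: 0.711
```

Call:
jog_arm:
  steps: "0 0 0 0 0 -0.4 1;0 0 0 0 0 -0.2 1;0 0 0 0 0 0 1"

```text
clock: 7.4
tool_pos: [504.4, 111.4, 6.2]
eef_rot: [-3.127, -0.217, -0.001]
contact_force: [-0.5, 0.3, -1.7]
finger_gap: 0.709
```

Contact beginning; release and rise.

Call:
jog_arm:
  steps: "0 0 0 0 0 0 0.15;0 0 0 0 0 0 0;0 0 0 0 0 0 0;0 0 0 0 0 0 0;0 0 0 0 0 1 0"

```text
clock: 7.9
tool_pos: [503.4, 111.4, 15.7]
eef_rot: [-3.127, -0.218, 0.002]
contact_force: [-0.1, -0.1, -0.4]
finger_gap: 0.985
```

Call:
jog_arm:
  steps: "0 0 0 0 0 4 0;0 0 0.1 0 0 4.5 0;0 0 0.145 0 0 4.5 0;0 0 0.145 0 0 4 0;0 0 0.145 0 0 3 0"

```text
clock: 8.4
tool_pos: [504.9, 112.4, 219.4]
eef_rot: [-2.955, -1.047, -0.002]
contact_force: [-0.3, 0.1, -0.1]
finger_gap: 0.997
```

```bash
python3 -c "
from h import *
s,*_=rep()"
```

```text
t 8.4 pos [504.9 112.4 219.4] gap 0.997 F [-0.3  0.1 -0.1] q [ 0.95  0.23 -1.34  1.75  0.22  1.34 -1.33]
tip in plate frame [ 197.3 -185.3  123.6] world rotvec to target [ 0.1027 -0.4349 -0.8599] F plate [-0.4  0.1  0.1]
```

Call:
jog_arm:
  steps: "0 0 0.1 -1 -2.5 0 0;0 0 0.145 -1.5 -4.5 0 0;0 0 0.145 -1.5 -4.5 0 0;0 0 0.145 -1 -4.5 0 0;0 0 0.145 0 -4.5 0 0"

```text
clock: 8.9
tool_pos: [468.5, -45.3, 218.6]
eef_rot: [-2.585, -1.781, 0.012]
contact_force: [-0.1, 0.2, 0.2]
finger_gap: 1.002
```

```bash
python3 -c "
from h import *
s,*_=rep()"
```

```text
t 8.9 pos [468.5 -45.3 218.6] gap 1.002 F [-0.1  0.2  0.2] q [ 1.33 -0.05 -1.23  1.84 -0.05  1.32 -0.26]
tip in plate frame [ 191.8 -347.1  125.2] world rotvec to target [ 0.2269 -0.422  -1.3753] F plate [-0.   0.2  0.2]
```

Call:
jog_arm:
  steps: "0 0 0 3 0 2 0;0 0 0 4.5 0 2 0;0 0 0 4.5 0 1 0;0 0 0 4.5 0 0 0;0 0 0 4.5 0 0 0"

```text
clock: 9.4
tool_pos: [680.2, -46.1, 267.4]
eef_rot: [-2.588, -1.766, 0.008]
contact_force: [0.4, -1.0, 1.1]
finger_gap: 1.002
```

Call:
jog_arm:
  steps: "0 0 0 3 2 0 0;0 0 0.05 1 4.5 0 0;0 0 0.1 0 4.8 0 0;0 0 0.1 0 4.8 0 0;0 0 0.1 0 4.8 0 0"

```text
clock: 9.9
tool_pos: [718.1, 164.9, 268.1]
eef_rot: [-2.237, -2.196, 0.009]
contact_force: [0.5, -0.9, -0.1]
finger_gap: 0.999
```

```bash
python3 -c "
from h import *
s,*_=rep()"
```

```text
t 9.9 pos [718.1 164.9 268.1] gap 0.999 F [ 0.5 -0.9 -0.1] q [ 0.32  0.73 -1.11  1.08  0.64  1.67 -0.61]
tip in plate frame [398.5 -93.1  83.6] world rotvec to target [ 0.3043 -0.3915 -1.7155] F plate [ 0.6 -0.8 -0.3]
```

Call:
jog_arm:
  steps: "0 0 0.12 -1.5 4.5 0 0;0 0 0.12 -2 4.5 0 0;0 0 0.12 -2 4.5 0 0;0 0 0.12 -2.5 4 0 0;0 0 0.12 -3 2 0 0"

```text
clock: 10.4
tool_pos: [605.5, 362.4, 267.9]
eef_rot: [-1.481, -2.764, 0.009]
contact_force: [-0.1, 0.3, 0.9]
finger_gap: 1.0
```

Call:
jog_arm:
  steps: "0 0 0.12 -4 -1 -1 0;0 0 0.12 -4 -2 -1 0;0 0 0.12 -2 -4 -1 0;0 0 0.1 0 -4.5 -1 0;0 0 0.1 0 -4.5 -1 0"

```text
clock: 10.9
tool_pos: [507.3, 197.1, 217.4]
eef_rot: [-0.665, -3.07, 0.015]
contact_force: [0.5, -1.3, 0.7]
finger_gap: 0.999
```

```bash
python3 -c "
from h import *
s,*_=rep()"
```

```text
t 10.9 pos [507.3 197.1 217.4] gap 0.999 F [ 0.5 -1.3  0.7] q [ 0.7   0.38 -1.37  1.69  0.39  1.4   0.42]
tip in plate frame [ 184.  -101.8  127.6] world rotvec to target [ 0.6029 -0.2071 -2.8438] F plate [ 1.  -1.2  0.3]
```

Call:
jog_arm:
  steps: "0 0 0.14 -1 -4 0 0;0 0 0.14 -1 -4.5 0 0;0 0 0.14 -1 -4.5 0 0;0 0 0.14 -0.5 -4.5 0 0;0 0 0 0 -4.5 0 0"

```text
clock: 11.4
tool_pos: [483.0, 28.6, 220.2]
eef_rot: [0.039, 3.141, -0.015]
contact_force: [-0.1, 0.2, -0.6]
finger_gap: 0.999
```

Call:
jog_arm:
  steps: "0 0 0 0 -4.5 0 0;0 0 0 0 -4.5 0 0;0 0 0 2 -4 0 0;0 0 0 4.5 0 2 0;0 0 0 4.8 0 2 0"

```text
clock: 11.9
tool_pos: [595.0, -107.0, 258.6]
eef_rot: [-0.06, -3.139, 0.014]
contact_force: [0.7, 0.5, 3.6]
finger_gap: 1.001
```

```bash
python3 -c "
from h import *
s,*_=rep()"
```

```text
t 11.9 pos [ 595.  -107.   258.6] gap 1.001 F [0.7 0.5 3.6] q [ 1.01  0.43 -1.17  1.49  0.4   1.49  1.38]
tip in plate frame [ 332.  -383.5  104.1] world rotvec to target [-0.64    0.0874  2.9191] F plate [2.1 0.6 3. ]
```

Call:
jog_arm:
  steps: "0 0 0 4.8 0 0 0;0 0 0 4.8 0 0 0;0 0 0 4.5 0 0 0;0 0 0 2 4 0 0;0 0 0 0 4.8 0 0"

```text
clock: 12.4
tool_pos: [758.0, -16.1, 256.9]
eef_rot: [-0.057, -3.14, 0.01]
contact_force: [-0.3, 0.4, 0.0]
finger_gap: 1.001
```

Call:
jog_arm:
  steps: "0 0 0 0 4.8 0 0;0 0 0 0 4.8 0 0;0 0 0 0 4.8 0 0;0 0 0 -1 4.7 0 0;0 0 0 -1 4.7 0 0"

```text
clock: 12.9
tool_pos: [735.1, 225.4, 259.6]
eef_rot: [-0.048, -3.141, 0.011]
contact_force: [0.6, -0.2, -0.2]
finger_gap: 1.002
```

Call:
jog_arm:
  steps: "0 0 0 -3.5 3 0 0;0 0 0 -4.8 0 -1 0;0 0 0 -4.8 0 -1 0;0 0 0 -4.8 0 -1 0;0 0 0 -4.8 -1 -1 0"

```text
clock: 13.4
tool_pos: [506.0, 245.0, 218.8]
eef_rot: [-0.044, -3.141, 0.011]
contact_force: [-0.7, -0.8, 1.6]
finger_gap: 0.997
```

```bash
python3 -c "
from h import *
s,*_=rep()"
```

```text
t 13.4 pos [506.  245.  218.8] gap 0.997 F [-0.7 -0.8  1.6] q [ 0.52  0.37 -1.24  1.65  0.36  1.39  0.77]
tip in plate frame [175.1 -55.  133.3] world rotvec to target [-0.6415  0.0814  2.9092] F plate [ 0.2 -0.9  1.7]
```

```bash
python3 -c "
from h import *
c=vision.capture('top');W=cloud(c)
m=(abs(W[...,0]-503)<90)&(abs(W[...,1]-112)<60)&(W[...,2]>15)&(W[...,2]<45)
k,l,s,_=cv2.connectedComponentsWithStats(m.astype(np.uint8)); m=l==1+np.argmax(s[1:,4])
print(cv2.minAreaRect(W[m][:,:2].astype(np.float32)),m.sum(),np.percentile(W[m][:,2],[5,50,95]))
"
```

```text
Traceback (most recent call last):
ValueError: attempt to get argmax of an empty sequence
```

Call:
jog_arm:
  steps: "0 0 0.08 0 -4 -1 0;0 0 0.086 0 -4.5 -2 0;0 0 0 0 -4 -2.5 0;0 0 0 0 -1 -2 0;0 0 0 0 0 0 0"

```text
clock: 13.95
tool_pos: [507.5, 104.9, 142.1]
eef_rot: [0.204, -3.131, 0.015]
contact_force: [-0.1, 0.5, -0.8]
finger_gap: 1.002
```

```bash
python3 -c "
from h import *
s,*_=rep();print(Ro.from_rotvec(s['eef_rot']).as_matrix().round(3).tolist())"
```

```text
t 13.95 pos [507.5 104.9 142.1] gap 1.002 F [-0.1  0.5 -0.8] q [ 0.85  0.34 -1.28  1.84  0.35  1.23  1.17]
tip in plate frame [ 168.3 -192.2   51.8] world rotvec to target [-0.6126  0.0318  2.7573] F plate [-0.5  0.5 -0.6]
[[-0.992, -0.13, -0.003], [-0.13, 0.991, -0.01], [0.004, -0.009, -1.0]]
```

```bash
python3 -c "
from h import *
c=vision.capture('scene');W=cloud(c)
m=(abs(W[...,0]-503)<90)&(abs(W[...,1]-112)<60)&(W[...,2]>15)&(W[...,2]<32)
print(m.sum(), cv2.minAreaRect(W[m][:,:2].astype(np.float32)) if m.any() else 0)
cv2.imwrite('pics/s3.png',cv2.resize(c['color'][120:270,180:380,::-1],(800,600)))
"
```

```text
981 ((481.6889953613281, 108.32118225097656), (159.29580688476562, 71.47200012207031), 16.177242279052734)
```

View pics/s3.png

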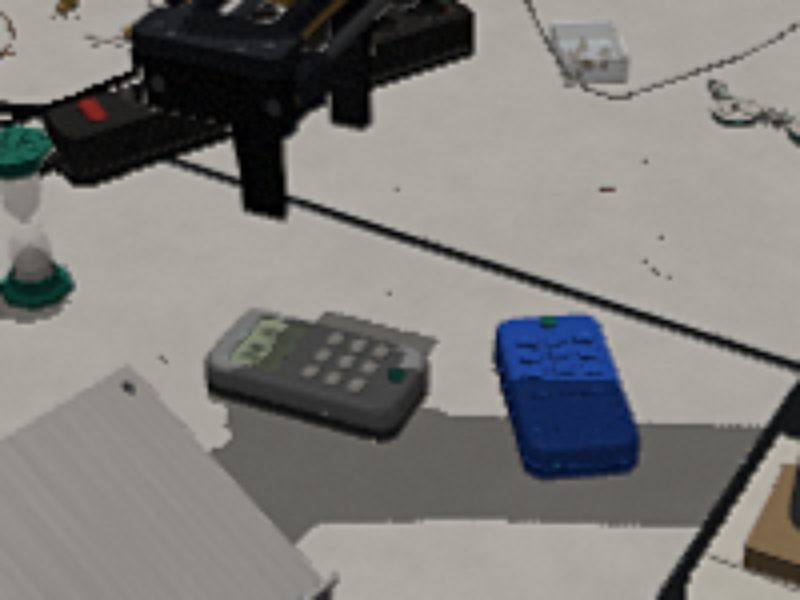

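The meter lies where I left it, face up (crop 320,370), clear of the blue look-alike (565,395). Going down to re-grip.

Call:
jog_arm:
  steps: "0 0 0.008 -0.4 0.6 -3 0;0 0 0 0 0 -3.5 0;0 0 0 0 0 -3 0;0 0 0 0 0 -2 0;0 0 0 0 0 -0.5 0"

```text
clock: 14.5
tool_pos: [504.1, 116.8, 23.6]
eef_rot: [0.23, -3.132, 0.011]
contact_force: [-0.2, -0.1, 0.5]
finger_gap: 1.004
```

Call:
jog_arm:
  steps: "0 0 0 0 0 0 0"

```text
clock: 14.6
tool_pos: [505.1, 116.5, 24.9]
eef_rot: [-0.229, 3.132, -0.011]
contact_force: [-0.7, -0.2, 0.8]
finger_gap: 0.996
```

Call:
jog_arm:
  steps: "0 0 -0.008 -0.2 -0.5 -0.6 0;0 0 0 0 0 -1 0;0 0 0 0 0 -0.3 0;0 0 0 0 0 0 0.3;0 0 0 0 0 0 0.5"

```text
clock: 15.1
tool_pos: [502.8, 109.6, 5.0]
eef_rot: [-0.212, 3.134, -0.012]
contact_force: [0.2, -0.3, -0.6]
finger_gap: 0.895
```

Call:
jog_arm:
  steps: "0 0 0 0 0 0 0.7;0 0 0 0 0 0 0.8;0 0 0 0 0 0 0.8;0 0 0 0 0 0 1;0 0 0 0 0 0 1"
  newtons: 35

```text
clock: 15.6
tool_pos: [502.8, 109.8, 5.1]
eef_rot: [-0.212, 3.133, -0.012]
contact_force: [0.0, 0.1, 1.5]
finger_gap: 0.708
```

```bash
python3 -c "
from h import *
s,*_=rep();print(Ro.from_rotvec(s['eef_rot']).as_matrix().round(3).tolist())"
```

```text
t 15.6 pos [502.8 109.8   5.1] gap 0.708 F [0.  0.1 1.5] q [ 0.67  0.51 -1.1   1.98  0.55  1.    1.01]
tip in plate frame [ 105.3 -188.3  -70. ] world rotvec to target [-0.6184  0.0284  2.7516] F plate [0.6 0.1 1.4]
[[-0.991, -0.135, 0.001], [-0.135, 0.991, -0.008], [-0.0, -0.008, -1.0]]
```

Call:
jog_arm:
  steps: "0 0 0 0 0 1 1;0 0 0 0 0 4 1;0 0 0 0 0 4.5 1;0 0 0 1 0 4.5 1;0 0 0 3 0 3 1"

```text
clock: 16.1
tool_pos: [541.8, 109.7, 178.4]
eef_rot: [-0.214, 3.132, -0.017]
contact_force: [0.4, -0.0, -1.2]
finger_gap: 0.712
```

Call:
jog_arm:
  steps: "0 0 0 4 0 1 1;0 0 0 4 1 0 1;0 0 -0.05 3.5 3 0 1;0 0 -0.07 0 4.5 0 1;0 0 -0.07 -1 4.5 0 1"

```text
clock: 16.6
tool_pos: [649.2, 239.3, 183.6]
eef_rot: [-0.097, -3.138, 0.012]
contact_force: [-0.3, 0.2, -2.0]
finger_gap: 0.706
```

Call:
jog_arm:
  steps: "0 0 -0.07 -1.5 4 0 1;0 0 -0.07 -3.5 3 0 1;0 0 0 -4.2 0 0 1;0 0 0 -4.2 0 0 1;0 0 0 -2 0 0 1"

```text
clock: 17.1
tool_pos: [488.8, 310.5, 184.6]
eef_rot: [-0.297, -3.125, 0.016]
contact_force: [-0.4, -0.5, -2.6]
finger_gap: 0.704
```

```bash
sed -i 's/T=np.c_\[up,-y,-n\]/T=np.c_[-up,y,-n]/' h.py; python3 -c "
from h import *
s,*_=rep();print(Ro.from_rotvec(s['eef_rot']).as_matrix().round(3).tolist())"
```

```text
t 17.1 pos [488.8 310.5 184.6] gap 0.704 F [-0.4 -0.5 -2.6] q [ 0.3   0.41 -1.14  1.65  0.39  1.34  0.48]
tip in plate frame [134.    6.  114.7] world rotvec to target [-7.290e-02 -4.321e-01  2.000e-04] F plate [-1.4 -0.6 -2.3]
[[-0.982, 0.189, -0.004], [0.189, 0.982, -0.01], [0.002, -0.011, -1.0]]
```

Call:
jog_arm:
  steps: "-0.012 -0.07 0 -0.5 0 0 1;-0.016 -0.1 0 -0.8 0 0 1;-0.016 -0.1 0 -0.8 0 -1 1;-0.016 -0.1 0 -0.8 0 -1 1;-0.012 -0.062 0 -0.5 0 -1 1"

```text
clock: 17.6
tool_pos: [457.5, 309.2, 154.4]
eef_rot: [0.262, 2.688, -0.055]
contact_force: [0.5, -0.3, -1.9]
finger_gap: 0.712
```

Call:
jog_arm:
  steps: "0 0 0 0 0 -1.5 1;0 0 0 0 0 -1 1;0 0 0 0 0 0 1"

```text
clock: 17.9
tool_pos: [458.1, 308.4, 128.3]
eef_rot: [0.264, 2.695, -0.055]
contact_force: [-0.7, 0.6, -1.8]
finger_gap: 0.71
```

```bash
python3 -c "
from h import *
rep()"
```

```text
t 17.9 pos [458.1 308.4 128.3] gap 0.71 F [-0.7  0.6 -1.8] q [ 0.27  0.12 -1.2   2.04  0.63  0.95  0.11]
tip in plate frame [83.3 -1.9 76.2] world rotvec to target [-0.0023 -0.0004  0.0028] F plate [-1.5  0.5 -1.3]
```

Call:
jog_arm:
  steps: "0 0 0 0.5 0 -2.5 1;0 0 0 0.5 0 -2 1;0 0 0 0.3 0 -1.5 1;0 0 0 0 0 0 1"

```text
clock: 18.3
tool_pos: [471.9, 308.3, 68.2]
eef_rot: [0.266, 2.696, -0.055]
contact_force: [-0.4, -0.4, -2.3]
finger_gap: 0.71
```

```bash
python3 -c "
from h import *
rep()
c=vision.capture('scene')
cv2.imwrite('pics/s4.png',cv2.resize(c['color'][180:330,130:330,::-1],(800,600)))
"
```

```text
t 18.3 pos [471.9 308.3  68.2] gap 0.71 F [-0.4 -0.4 -2.3] q [ 0.15  0.29 -1.11  2.07  0.85  0.92 -0.07]
tip in plate frame [70.1  0.6 16. ] world rotvec to target [-0.0033 -0.0015  0.0042] F plate [-1.2 -0.5 -2. ]
```

View pics/s4.png

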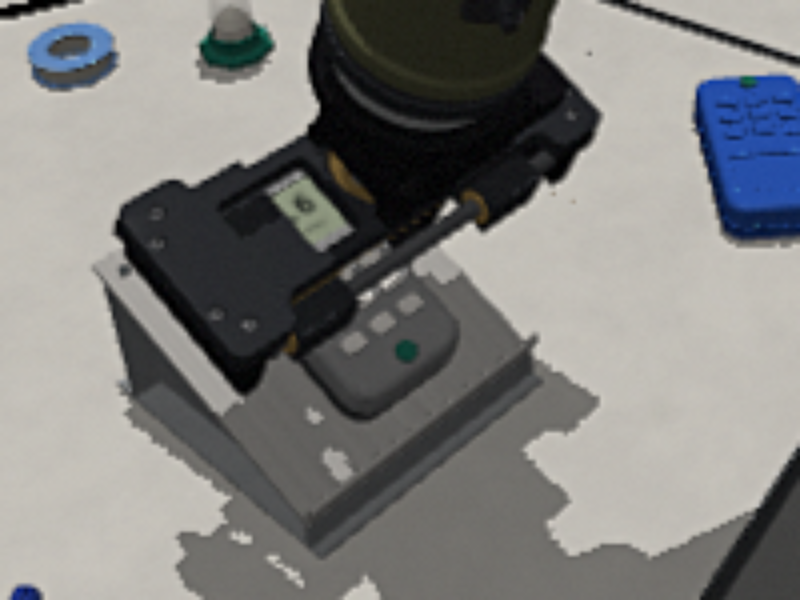

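The crop shows the key end (407,350) towards the ledge (from 315,540 to 530,350), parallel to it and about mid-width. I'll lower square to the plate until it touches.

Call:
jog_arm:
  steps: "0 0 0 0.2 0 -0.4 1;0 0 0 0.15 0 -0.35 1;0 0 0 0 0 0 1"

```text
clock: 18.65
tool_pos: [476.6, 309.4, 62.7]
eef_rot: [0.266, 2.691, -0.052]
contact_force: [0.4, -0.4, -2.2]
finger_gap: 0.708
```

Call:
jog_arm:
  steps: "0 0 0 0.04 0 -0.1 1;0 0 0 0.04 0 -0.1 1;0 0 0 0 0 0 1"

```text
clock: 18.95
tool_pos: [477.0, 309.5, 60.4]
eef_rot: [0.265, 2.692, -0.052]
contact_force: [0.3, 0.1, -2.9]
finger_gap: 0.709
```

```bash
python3 -c "
from h import *
rep()"
```

```text
t 18.95 pos [477.  309.5  60.4] gap 0.709 F [ 0.3  0.1 -2.9] q [ 0.13  0.31 -1.09  2.07  0.88  0.91 -0.09]
tip in plate frame [71.2  2.8  7. ] world rotvec to target [-0.0047  0.0025  0.0031] F plate [-1.   0.2 -2.7]
```

Call:
jog_arm:
  steps: "0 0 0 0 -0.2 -0.1 1;0 0 0 0.04 0 -0.1 1;0 0 0 0 0 0 1"

```text
clock: 19.25
tool_pos: [477.2, 307.3, 58.7]
eef_rot: [0.265, 2.691, -0.053]
contact_force: [-3.3, -0.3, 2.5]
finger_gap: 0.706
```

```bash
python3 -c "
from h import *
rep()"
```

```text
t 19.25 pos [477.2 307.3  58.7] gap 0.706 F [-3.3 -0.3  2.5] q [ 0.14  0.31 -1.09  2.08  0.89  0.91 -0.09]
tip in plate frame [71.1  0.7  5.1] world rotvec to target [-0.0038  0.0027  0.0034] F plate [-1.9 -1.   3.6]
```

Touching the plate (about +6 N net along the normal). Now sliding down the slope to the ledge.

Call:
jog_arm:
  steps: "0 0 0 -0.27 0.05 -0.12 1;0 0 0 -0.27 0.05 -0.12 1;0 0 0 -0.1 0.02 -0.04 1;0 0 0 0 0 0 1"

```text
clock: 19.65
tool_pos: [470.6, 309.2, 55.6]
eef_rot: [0.264, 2.692, -0.051]
contact_force: [-1.3, 1.3, 1.4]
finger_gap: 0.713
```

Call:
jog_arm:
  steps: "0 0 0 -0.1 0.02 -0.04 1;0 0 0 -0.1 0.02 -0.04 1;0 0 0 0 0 0 1"

```text
clock: 19.95
tool_pos: [468.8, 309.1, 54.7]
eef_rot: [0.265, 2.692, -0.052]
contact_force: [0.5, 1.5, 1.0]
finger_gap: 0.712
```

```bash
python3 -c "
from h import *
rep()"
```

```text
t 19.95 pos [468.8 309.1  54.7] gap 0.712 F [0.5 1.5 1. ] q [ 0.13  0.31 -1.09  2.09  0.89  0.91 -0.11]
tip in plate frame [61.6  0.9  5.2] world rotvec to target [-0.0048  0.0023  0.003 ] F plate [0.7 1.5 0.8]
```

Call:
jog_arm:
  steps: "0 0 0 -0.1 0.02 -0.04 1;0 0 0 -0.1 0.02 -0.04 1;0 0 0 0 0 0 1"

```text
clock: 20.25
tool_pos: [466.6, 309.3, 53.7]
eef_rot: [0.265, 2.692, -0.052]
contact_force: [-0.4, 0.2, -0.1]
finger_gap: 0.707
```

```bash
python3 -c "
from h import *
rep()"
```

```text
t 20.25 pos [466.6 309.3  53.7] gap 0.707 F [-0.4  0.2 -0.1] q [ 0.12  0.3  -1.09  2.09  0.89  0.9  -0.12]
tip in plate frame [59.2  0.6  5.2] world rotvec to target [-0.0045  0.0019  0.0033] F plate [-0.5  0.1  0.1]
```

Call:
jog_arm:
  steps: "0 0 0 -0.1 0.02 -0.04 1;0 0 0 -0.1 0.02 -0.04 1;0 0 0 0 0 0 1"

```text
clock: 20.55
tool_pos: [465.8, 309.5, 53.6]
eef_rot: [0.265, 2.69, -0.052]
contact_force: [3.1, -0.5, -0.7]
finger_gap: 0.705
```

```bash
python3 -c "
from h import *
rep()"
```

```text
t 20.55 pos [465.8 309.5  53.6] gap 0.705 F [ 3.1 -0.5 -0.7] q [ 0.12  0.3  -1.09  2.09  0.89  0.9  -0.12]
tip in plate frame [58.4  0.7  5.4] world rotvec to target [-0.0043  0.0038  0.0034] F plate [ 2.5  0.1 -2. ]
```

Ledge contact (about +3.4 N up the slope). Releasing, then retreating square to the plate.

Call:
jog_arm:
  steps: "0 0 0 -0.05 0.01 -0.04 1;0 0 0 0 0 0 0.25;0 0 0 0 0 0 0.1;0 0 0 0 0 0 0;0 0 0 0 0 0 0"

```text
clock: 21.05
tool_pos: [463.9, 310.3, 52.6]
eef_rot: [0.264, 2.693, -0.051]
contact_force: [-0.6, -0.4, 0.4]
finger_gap: 0.937
```

Call:
jog_arm:
  steps: "0 0 0 0 0 0 0;0 0 0 -0.4 0.1 0.9 0;0 0 0 -1 0.2 2.2 0;0 0 0 -1.6 0.3 3.6 0;0 0 0 -1.6 0.3 3.6 0"

```text
clock: 21.55
tool_pos: [417.1, 319.3, 155.4]
eef_rot: [0.264, 2.696, -0.051]
contact_force: [0.4, -2.9, 1.7]
finger_gap: 0.999
```

Call:
jog_arm:
  steps: "0 0 0 0 0 4.5 0;0 0 0 2 -4 2 0;0 0 0 2 -4.5 0 0;0 0 0 1 -4.5 0 0;0 0 0 0 -4.5 0 0"

```text
clock: 22.05
tool_pos: [470.0, 153.7, 223.0]
eef_rot: [0.275, 2.687, -0.056]
contact_force: [0.2, -0.6, 0.4]
finger_gap: 0.999
```

```bash
python3 -c "
from h import *
_,up,y,n=rep()
for k in ('scene','top'):
    c=vision.capture(k);W=cloud(c);Q=(W-[416,318.5,24])@np.c_[up,y,n]
    m=(Q[...,2]>15)&(Q[...,2]<36)&(abs(Q[...,0]-60)<85)&(abs(Q[...,1])<60)
    print(k,m.sum(),cv2.minAreaRect(Q[m][:,:2].astype(np.float32)) if m.any() else '',np.percentile(Q[m][:,2],[5,50,95]) if m.any() else '')
    p=(abs(Q[...,2])<6)&(Q[...,0]>-5)&(Q[...,0]<150)&(abs(Q[...,1])<75); print(' plate y range',np.percentile(Q[p][:,1],[1,99]),'x',np.percentile(Q[p][:,0],[1,99]),'n',np.median(Q[p][:,2]))
    a=c['color'][:,:,::-1]; a=a[180:330,120:270] if k=='scene' else a[140:270,120:250]
    cv2.imwrite(f'pics/{k}5.png',cv2.resize(a,(400,400)))
cv2.imwrite('pics/end.png',np.hstack([cv2.imread('pics/scene5.png'),cv2.imread('pics/top5.png')]))
"
```

```text
t 22.05 pos [470.  153.7 223. ] gap 0.999 F [ 0.2 -0.6  0.4] q [ 0.03 -0.3  -0.52  2.12  0.16  0.95  0.8 ]
tip in plate frame [ 160.7 -151.5  144.6] world rotvec to target [-0.0029  0.0066  0.0111] F plate [ 0.4 -0.6  0.3]
scene 2131 ((56.648799896240234, 1.8751220703125), (62.212806701660156, 116.73951721191406), 89.48673248291016) [19.64669294 23.84381879 26.50518019]
 plate y range [-65.32085422  68.2972126 ] x [  1.11216401 142.86927193] n -1.2669872708040368
top 204 ((93.77317810058594, 19.47991371154785), (19.060762405395508, 51.8390007019043), 88.55886840820312) [20.21679189 23.22053958 25.73505812]
 plate y range [17.90968236 66.0184783 ] x [ 42.18599216 146.64666867] n -1.5307358621955238
```

View pics/end.png

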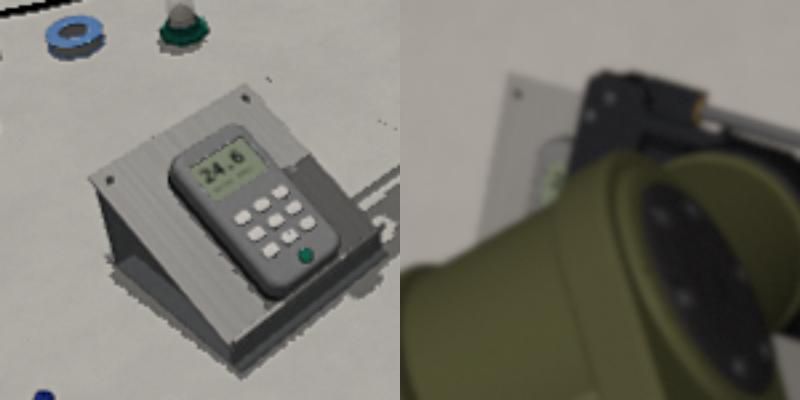

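The crop shows the meter seated: face up, key end on the ledge (crop 305,255), square and mid-width. Joint 2 is near its stop, so I'll ease it off and then hand in.

Call:
jog_arm:
  steps: "0 0.05 0 1.5 -1 0 0;0 0.05 0 2 -1 0 0;0 0 0 0 0 0 0;0 0 0 0 0 0 0"

```text
clock: 22.55
tool_pos: [503.7, 139.9, 221.9]
eef_rot: [0.269, 2.789, -0.067]
contact_force: [0.2, 1.2, 0.0]
finger_gap: 1.001
```

```bash
python3 -c "
from h import *
s,up,y,n=rep(); print(s['qd'].round(3), s['joints'].round(4))
c=vision.capture('scene');Q=(cloud(c)-[416,318.5,24])@np.c_[up,y,n]
m=(Q[...,2]>15)&(Q[...,2]<36)&(abs(Q[...,0]-60)<85)&(abs(Q[...,1])<60)
print(cv2.minAreaRect(Q[m][:,:2].astype(np.float32)))
print(manip.sign_off())"
```

```text
t 22.55 pos [503.7 139.9 221.9] gap 1.001 F [0.2 1.2 0. ] q [ 0.05 -0.16 -0.48  2.    0.16  1.02  0.89]
tip in plate frame [ 192.5 -158.6  128.6] world rotvec to target [-0.0042 -0.0957  0.0034] F plate [-0.   1.2  0. ]
[-0.007 -0.029 -0.02   0.023 -0.003  0.003 -0.002] [ 0.0548 -0.1607 -0.4775  1.9967  0.1574  1.0213  0.8868]
((56.5439567565918, 1.8852558135986328), (62.19908905029297, 116.30268859863281), 89.9388427734375)
the job is handed in; nothing more can be done
None
```

The grey flow meter is lying face up on the reading stand, key end down against the ledge. I let go of it, moved the arm clear and handed the job in at about 22.6 s.

**Last checks** (scene camera only, because the arm hid the stand from the top camera):
- **Squareness:** the meter is within about 0.5° of square to the ledge.
- **Centring:** it is within about 0.5 mm of mid-width.
- **Seating:** its face is about 24–26 mm off the plate, as expected if the back lies flat. I felt the ledge contact before releasing. Two looks 0.5 s apart agreed to about 0.1 mm.

**What went wrong on the way:**
- **Joint limits:** on my first approach joints 3 and 7 ran onto their range limits (-1.38 and -2.69). Joint 2 was also at its -0.30 limit as I moved away at the end. I saw no reading beyond a limit to two decimals, but I cannot rule out a brief overshoot.
- **Wrist force:** that same approach gave a jolt reading of about 112 N at the wrist, against the 120 N limit. It was a single sample, so the true peak could have been higher.
- **Re-grip:** I set the meter down on clear worktop, re-gripped it half a turn round and placed it from there.

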